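# Find the power-module gap that takes the feeler gauge

## Robot

A 6-joint arm with a two-finger parallel gripper is mounted at the origin on the work surface. World frame = base frame: x ahead of the robot, y to its left, z up, the work surface at z = 0. Lengths are in m, angles in rad, forces in N, time in s.
With the tool pointing down it reaches from about 0.35 to 0.975 m from the base axis. Payload 4.9 kg.
Tool frame: the origin (TCP) lies midway between the tips of the shut fingers; the grasp point (between the pads) lies 19 mm behind it; z points along the fingers, y is the direction in which the jaws open and shut (so a half turn about z gives the same grasp; the last joint's range is limited). The gripper opens to 85 mm and grips with 20 to 120 N. Pads are 22 mm wide; open, the fingers measure 114 mm over their backs; the gripper's body (76 mm by 85 mm) begins 54 mm behind the grasp point. The pads swing forward as they close: fully open they stand 13 mm farther back than shut.
Start: joints at [-1.222, 0.053, 1.613, -0, 1.476, -0.119], TCP at [0.282, -0.558, 0.195] pointing down, gripper open.
Joint ranges: [-3.01, 3.01], [-1.01, 2.22], [0.06, 2.58], [-1.02, 4.17], [0.09, 2.62], [-3.14, 3.14]. Speed limits (rad/s): [2.57, 2.57, 3.14, 3.14, 3.14, 3.14].

## Interface

Orientations are given as a unit quaternion [w, x, y, z].
In Python, from plant import manip gives the robot as it stands. The module is installed in compiled form; this text tells all that it offers.
- The arm moves only by the tool move_arm, never from a script. Its argument "rows" is a list of rows, each an object of numbers: "tx", "ty", "tz": the shift along the tool's x, y, z in m; "ax", "ay", "az": the turn, a rotation vector about the tool's x, y, z in degrees; "jaw": the closure in counts, from 0 (fully open) to 255 (shut). In form: [{"tx": .., "ty": .., "tz": .., "ax": .., "ay": .., "az": .., "jaw": ..}, ...]. A call has 1 to 12 rows; each row shifts and turns the pose as measured when the row begins, along the tool's axes as they then stand; what a row does not reach is not made up. A row lasts 1/10 s, in which the tool goes at most 50 mm and 8.59 degrees, less where a joint would pass 70% of its speed; a pose out of reach is approached as far as the arm can. A call with a gripper value outside its range is refused whole. The fingers move at their own pace and stop on an object; the grip force is fixed at half the most. Time passes only in rows, so rows that do not move let the fingers close. It gives the time, the measured TCP pose, the force and the opening at its end, in the units of the state.
- manip.state(): the state, without advancing time (a new reading comes with each control period).
- manip.grab_frame(name): name is "scene" or "side" or "wrist"; returns a dict with "color" (420x560x3 uint8, red, green, blue), "intrinsics" (3x3 intrinsics, pixels), "R" (3x3) and "t" (3): a world point X has camera coordinates R X + t. Camera axes: x right, y down, z forward; pixel columns grow to the right and rows downward; lengths in m; the calibration is good to about 2 mm. A picture is of the moment at which its call begins. There is no depth.
- manip.job_done(): hands the job in, once; it reports no verdict.
The state is a dict: "time": time; "joint_pos": joint angles; "joint_vel": joint speeds; "joint_efforts": joint torques, N m; "tool_pos": TCP position; "tool_rot": TCP orientation; "contact_force": force on the tool from outside, world axes, zero at the start; "ft_torque": the same for the moment, N m; "gripper_width": opening from 0.0 (shut) to 1.0 (fully open).
Only numpy, scipy, OpenCV 4.12 (cv2) and the standard library are available. Lean on these libraries where they do the work, as an engineer would, in place of code of your own. Each camera call takes 0.05 s, during which the arm holds its last target.

## Task

One of the three gaps between the power modules in the leaning cage is too wide. Take the feeler gauge with the flat slab handle out of the black stand, try it in the gaps until you find the one where its blade goes fully home instead of jamming, and leave it there with its handle against the face, as a mark for the technician. Leave the other two gauges in the stand and do not disturb anything else on the bench.

Things in the scene. Friction and masses are not known exactly. Their poses are not given: they have to be found in the camera images.
- gauge_centre (a point): centre of the handle of the gauge to use. Bare-metal handle: a plain rectangular slab 20 mm thick (x) x 36 wide (y) x 50 tall (z); pinch it across x. Below it a steel blade 4 mm thick (x) x 20 wide (y) x 45 long points along -z. About 0.12 kg; a half turn about z gives the same shape. It starts upright in the stand, this point 75 mm above the table.
- stand: fixed black stand 60 (x) x 200 (y) x 50 mm high; origin under its middle. Three cutouts in its top, in a row along y 60 mm apart, each hold one gauge upright, blade down, its handle's underside on the stand's top; the gauge's axes are parallel to the stand's. The blades lift straight out, with 1.5 to 2 mm of play all round.
- gauge_tip (a point): middle of the end of that gauge's blade, 70 mm below the handle's centre; same axes
- gauge: the same slab-handled gauge; origin in the middle of the handle's underside (the shoulder, where the blade begins), z up out of the handle
- round_centre (a point): centre of the handle of another gauge in the stand, a round handle 30 mm diameter, 50 mm tall; leave it there
- tee_centre (a point): centre of the handle of the third gauge in the stand, a T handle with a crossbar 44 mm long along the row, 50 mm tall; leave it there
- gap_left (a point): middle of the mouth of the left (+y) gap, in the plane of the cage's flat sloping face, about 110 mm above the table. z: out of the face, leaning 30 degrees from vertical away from the robot's side; y: level, across the gap, from module to module; x: along the gap, down the slope. The blade goes straight in along -z with its thickness along y.
- gap_mid (a point): mouth of the middle gap; axes as gap_left. Each gap is a slot 28 mm long (x) and 6.5 mm wide (y) with a funnel mouth 12.5 mm wide and 7 mm deep. One of the three, a different one each time, is clear to 60 mm deep; the other two narrow to about 1 mm from 19 or 29 mm deep, where the blade jams hard. From outside they look alike.
- gap_right (a point): mouth of the right (-y) gap; axes and sizes as the other two
- cage: fixed cage of four grey power modules side by side, leaning on a cradle: about 150 (x) x 250 (y) x 160 mm high, origin under its middle. Its sloping upper face has the three gaps, 60 mm apart in a row along y.
- spraycan: bystander: spray can, 52 mm diameter, 170 mm tall, the tallest thing within reach, upright behind the middle; origin under it
- driver: bystander: screwdriver 170 mm long lying between the stand and the cage
- mouse: bystander: computer mouse 100 x 58 x 30 mm, near the robot
- tester: bystander: hand-held line tester 140 x 70 x 28 mm, on the left
- nutjar: bystander: jar of nuts, 64 mm diameter, 75 mm tall, on the right
- mug: bystander: white mug, 80 mm diameter, 95 mm tall, far right
- spanner: bystander: spanner 160 mm long, near right
- spare: bystander: grey spare module 100 x 55 x 40 mm, far left
Things that resemble listed ones, but are neither listed nor needed, are in the scene too. What is shaped like the gauge but blue is not meant.

How it is judged:
On the way, in this order (a step that is already met when the one before it is completed fails the run):
1. the slab-handled gauge is drawn clear of the stand (height (world z) of gauge_tip above 0.07 m), for 0.1 s.
2. its blade is fully home in the clear gap (z of gauge_tip in the frame of gap_mid between -0.055 and -0.04 m and x of gauge_tip in the frame of gap_mid between -0.03 and 0.03 m and y of gauge_tip in the frame of gap_mid between -0.08 and 0.08 m and angle between the z axis of gauge and the z axis of gap_mid, either way round below 0.15 rad), for 0.2 s.
At the end, for the whole second after the job is handed in: The slab-handled gauge stands in the gap that takes it: blade tip at least 40 mm (of 45) below the sloping face, within the cage's row of gaps, in line with the gap within 0.15 rad, released and at rest; the other gauges and the bystanders within 30 mm of where they were (all of step 2 and linear speed of gauge below 0.02 m/s and contact force between the fingers and gauge below 0.1 N); the robot touches nothing.
It fails at once if another gauge is moved more than 30 mm (distance of any of round_centre, tee_centre from where it was at the start of the episode above 0.03 m).
It fails at once if a bystander is moved more than 30 mm (distance of any of spraycan, driver, mouse, tester, nutjar, mug, spanner, spare from where it was at the start of the episode above 0.03 m).
It also fails if it takes over 45 s, if anything falls off the work surface, if the arm or the gripper's body presses on something with over 40 N, if the wrist force passes 120 N, or if a joint passes its speed limit or range.

## Working session

There is one attempt and no reset: what is moved stays moved. The work goes in short steps, Python scripts to look and compute and a tool call to move; the robot and the scene stay as the last step left them, time stands still between calls to the robot, and variables do not carry over. Pictures are saved under pics/ and viewed, and the job is handed in when it is done.

Besides the shell and the picture viewer there is one more tool, called as name(argument=value, ...) on one line, values as JSON. move_arm: Moves the arm, as the interface text tells. Its arguments: {"type":"object","properties":{"rows":{"type":"array"}},"required":["rows"]}

```bash
mkdir -p pics; python3 - <<'E'
from plant import manip
import cv2,pickle
d={}
for n in ["scene","side","wrist"]:
    f=manip.grab_frame(n); d[n]=f
    cv2.imwrite(f"pics/{n}0.png",f["color"][:,:,::-1])
    print(n,f["intrinsics"].tolist(),f["R"].round(4).tolist(),f["t"].round(4).tolist())
pickle.dump(d,open("f0.pkl","wb"))
print(manip.state())
E
```

```text
scene [[510.038338779396, 0.0, 281.0971228522764], [0.0, 510.038338779396, 210.76396241043236], [0.0, 0.0, 1.0]] [[0.444, 0.896, -0.004], [0.753, -0.3756, -0.5403], [-0.4857, 0.2369, -0.8414]] [-0.2646, -0.3727, 1.6693]
side [[453.31749063108424, 0.0, 277.2586905810282], [0.0, 453.31749063108424, 214.241049177527], [0.0, 0.0, 1.0]] [[0.8406, -0.5414, -0.0178], [-0.3858, -0.5754, -0.7212], [0.3802, 0.6131, -0.6925]] [-0.4737, 0.2946, 1.1334]
wrist [[289.67670499086984, 0.0, 276.6884608118936], [0.0, 289.67670499086984, 213.55647784048392], [0.0, 0.0, 1.0]] [[0.4503, -0.8929, -0.0016], [-0.8434, -0.4259, 0.3276], [-0.2932, -0.1462, -0.9448]] [-0.6234, -0.0434, 0.3812]
{'time': 0.15, 'joint_pos': array([-1.22202651e+00,  5.32576809e-02,  1.61399073e+00, -4.64661436e-06,
        1.47600787e+00, -1.18959773e-01]), 'joint_vel': array([-0.00096018, -0.00273873, -0.00286268,  0.00031063, -0.0007724 ,
       -0.00086695]), 'joint_efforts': array([ 4.48942374e-04, -3.94237161e+01, -3.70724308e+01, -1.44994442e-04,
        4.61421805e-03, -1.34104414e-05]), 'tool_pos': array([ 0.28161876, -0.55733584,  0.19380571]), 'tool_rot': array([-8.26062759e-04,  9.72777651e-01,  2.31738967e-01, -9.76667655e-05]), 'contact_force': array([ 0.93046586,  0.32286726, -0.36020852]), 'ft_torque': array([-0.00902656,  0.05525229,  0.08730728]), 'gripper_width': 0.9996360559817132}
```

View pics/scene0.png

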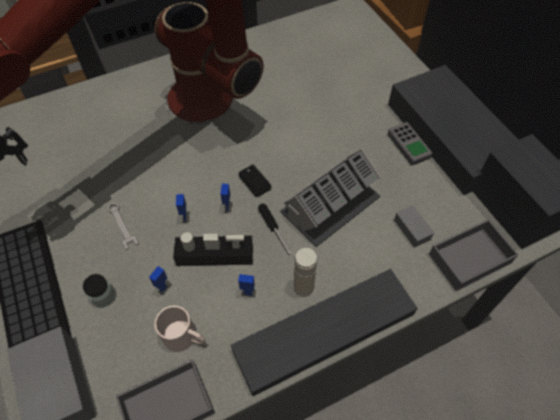

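View pics/side0.png

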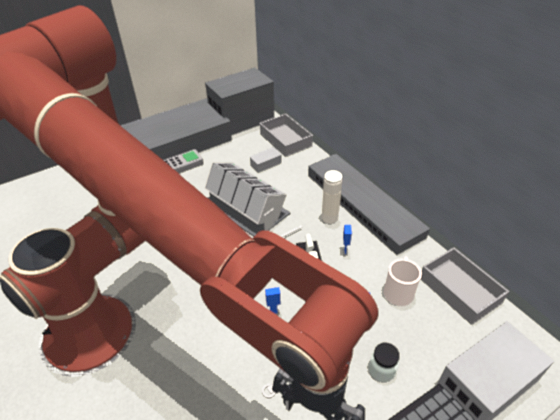

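View pics/wrist0.png

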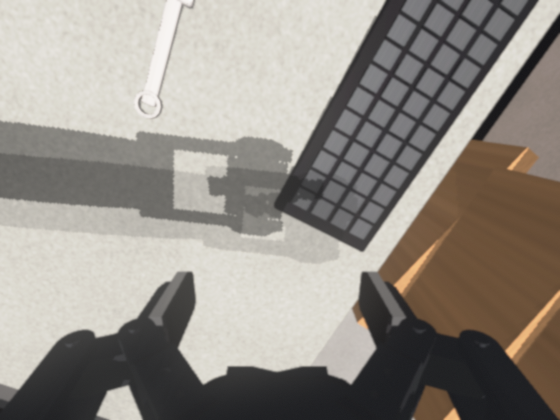

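```bash
cat > h.py <<'E'
import numpy as np,cv2,pickle
def ray(f,u,v):
    K=f["intrinsics"];R=f["R"];t=f["t"]
    d=R.T@np.linalg.inv(K)@np.array([u,v,1.]); return -R.T@t,d/np.linalg.norm(d)
def onz(f,u,v,z):
    c,d=ray(f,u,v); return c+d*(z-c[2])/d[2]
def onplane(f,u,v,p,n):
    c,d=ray(f,u,v); return c+d*(((p-c)@n)/(d@n))
def proj(f,X):
    c=f["R"]@np.asarray(X)+f["t"]; p=f["intrinsics"]@c; return p[:2]/p[2]
def crop(f,name,u0,v0,u1,v1,s):
    im=np.ascontiguousarray(f["color"][v0:v1,u0:u1,::-1]); im=cv2.resize(im,None,fx=s,fy=s,interpolation=cv2.INTER_CUBIC); cv2.imwrite(name,im)
E
python3 - <<'E'
from h import *
d=pickle.load(open("f0.pkl","rb"));f=d["scene"]
crop(f,"pics/c1.png",160,220,270,280,7)
crop(f,"pics/c2.png",265,135,395,250,6)
crop(d["side"],"pics/c3.png",195,150,325,265,6)
E
```

```text
(no output)
```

View pics/c1.png

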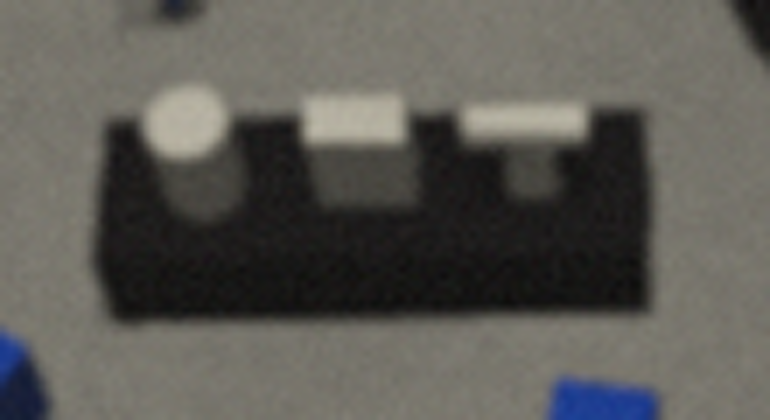

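View pics/c2.png

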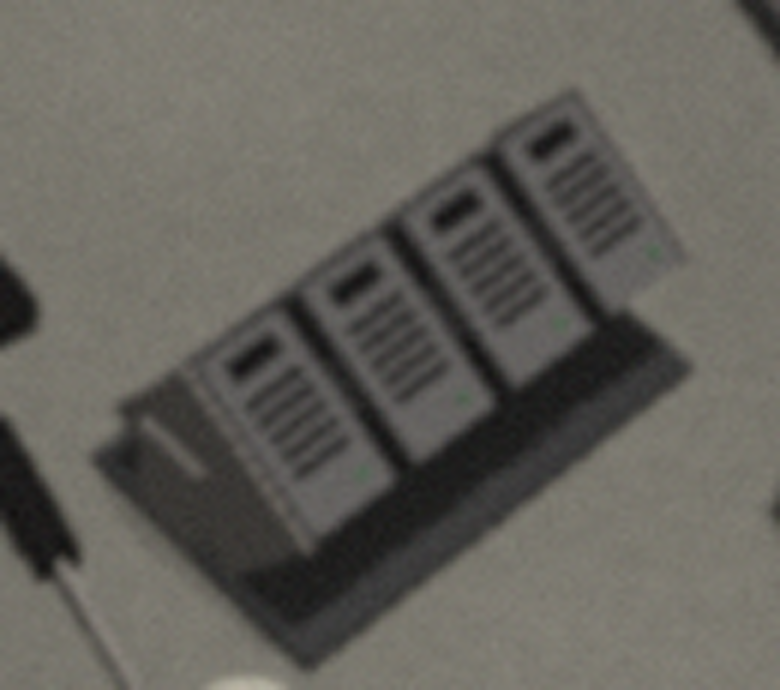

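View pics/c3.png

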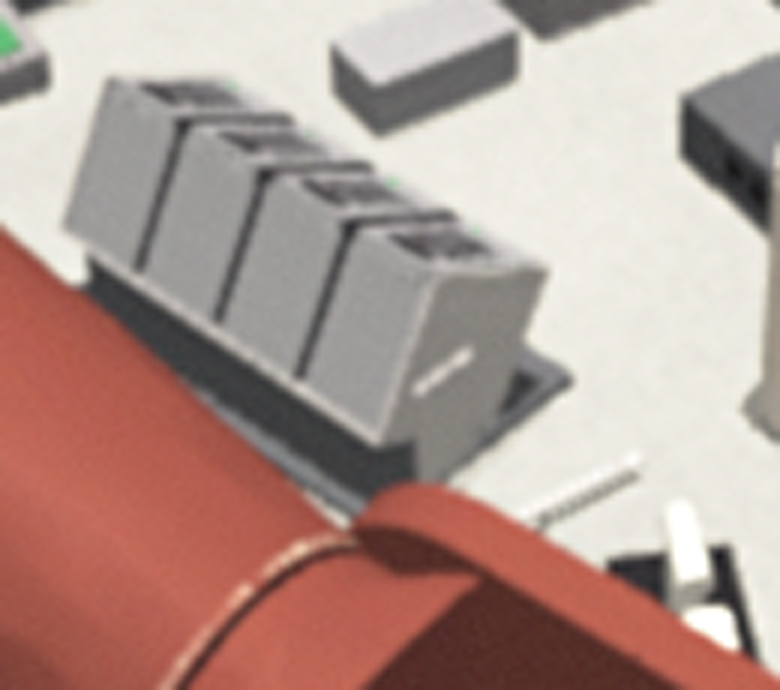

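Could be taken for the gauge: bare slab at scene (211,239), the round handle (187,237), the T handle (235,238), and blue slabs at (181,208), (226,194), (159,279), (246,285). The close crop shows the bare-metal slab as the middle one in the stand, so I choose that. The cage grooves show clearly in both views.

```bash
cat >> h.py <<'E'
def tri(fs,ps):
    A=np.zeros((3,3));b=np.zeros(3);L=[]
    for f,p in zip(fs,ps):
        c,d=ray(f,*p);P=np.eye(3)-np.outer(d,d);A+=P;b+=P@c;L.append((c,P))
    X=np.linalg.solve(A,b);return X,[float(np.linalg.norm(P@(X-c))) for c,P in L]
E
python3 - <<'E'
from h import *
np.set_printoptions(precision=4,suppress=True)
d=pickle.load(open("f0.pkl","rb"));f=d["scene"];g=d["side"]
S=lambda u,v:(160+u/7-.43,220+v/7-.43)
for n,p in dict(round=(186,122),slab=(354.5,119),tee=(523,122),a=(302,95),b=(403,95),c=(408,145),d=(304,143)).items():
    print(n,onz(f,*S(*p),0.1))
for n,p in dict(sa=(108,120),sb=(643,112)).items(): print(n,onz(f,*S(*p),0.05))
C=lambda u,v:(265+u/6-.42,135+v/6-.42)
D=lambda u,v:(195+u/6-.42,150+v/6-.42)
for n,p,q in [("rt_hi",(187,365),(432,278)),("rt_lo",(312,553),(548,268)),("lf_hi",(575,88),(108,80)),("g1hi",(285,300),(355,222)),("g2hi",(390,225),(268,172)),("g3hi",(488,152),(185,122))]:
    print(n,*tri([f,g],[C(*p),D(*q)]))
E
```

```text
round [ 0.5367 -0.2339  0.1   ]
slab [ 0.5623 -0.1798  0.1   ]
tee [ 0.5902 -0.1266  0.1   ]
a [ 0.5448 -0.1928  0.1   ]
b [ 0.5609 -0.1605  0.1   ]
c [ 0.5806 -0.1668  0.1   ]
d [ 0.5634 -0.1995  0.1   ]
sa [ 0.4925 -0.2566  0.05  ]
sb [ 0.5781 -0.0771  0.05  ]
rt_hi [0.5666 0.0567 0.1326] [4.7869013791212325e-05, 4.786901379118807e-05]
rt_lo [0.6468 0.0769 0.084 ] [0.0009090011759824947, 0.0009090011759824044]
lf_hi [0.5094 0.2828 0.1315] [0.00015198769780738302, 0.00015198769780728797]
g1hi [0.5561 0.1096 0.1346] [0.0005500955312223794, 0.0005500955312223383]
g2hi [0.5406 0.1696 0.1329] [0.00020258620054210694, 0.00020258620054208716]
g3hi [0.5251 0.2279 0.1332] [0.0003282969248584859, 0.0003282969248586071]
```

```bash
cat >> h.py <<'E'
from scipy.spatial.transform import Rotation as Ro
def cur(s=None):
    if s is None:
        from plant import manip; s=manip.state()
    q=s["tool_rot"]; return np.array(s["tool_pos"]),Ro.from_quat([q[1],q[2],q[3],q[0]])
def plan(P,Rt,n,s=None):
    p,r=cur(s); rv=(r.inv()*Rt).as_rotvec()
    print("n",n,"total mm",np.round(1e3*np.linalg.norm(P-p),1),"deg",np.round(np.degrees(np.linalg.norm(rv)),2),"local shift",np.round(r.inv().apply(P-p),4),"rv",np.round(np.degrees(rv),2))
    for k in range(n):
        t=r.inv().apply((P-p)/(n-k)); w=(r.inv()*Rt).as_rotvec()/(n-k)
        t=np.round(t,4); w=np.radians(np.round(np.degrees(w),2))
        print(k,t.tolist(),np.round(np.degrees(w),2).tolist())
        p=p+r.apply(t); r=r*Ro.from_rotvec(w)
def Rstand(yaw): # tool y at yaw deg, down
    a=np.radians(yaw);y=np.array([np.cos(a),np.sin(a),0]);z=np.array([0,0,-1.]);return Ro.from_matrix(np.c_[np.cross(y,z),y,z])
E
python3 - <<'E'
from h import *
np.set_printoptions(precision=4,suppress=True)
d=pickle.load(open("f0.pkl","rb"));f=d["scene"]
print("can",onz(f,305.5,257,0.17))
for u,v in [(181,208),(226,194),(159,279),(246,285)]: print("blue",onz(f,u,v,0.05))
plan(np.array([.5625,-.18,.2]),Rstand(-26.2),12)
E
```

```text
can [ 0.7497 -0.0135  0.17  ]
blue [ 0.4154 -0.2115  0.05  ]
blue [ 0.4274 -0.0849  0.05  ]
blue [ 0.5888 -0.3334  0.05  ]
blue [ 0.6995 -0.1473  0.05  ]
n 12 total mm 470.4 deg 37.0 local shift [ 0.4208 -0.2102 -0.0058] rv [ -0.09  -0.04 -37.  ]
0 [0.0351, -0.0175, -0.0005] [-0.01, -0.0, -3.08]
1 [0.036, -0.0156, -0.0005] [-0.01, -0.0, -3.08]
2 [0.0367, -0.0137, -0.0005] [-0.01, -0.0, -3.08]
3 [0.0374, -0.0117, -0.0005] [-0.01, -0.0, -3.08]
4 [0.038, -0.0096, -0.0005] [-0.01, -0.0, -3.09]
5 [0.0385, -0.0076, -0.0005] [-0.0, -0.01, -3.08]
6 [0.0388, -0.0055, -0.0005] [-0.01, -0.0, -3.09]
7 [0.039, -0.0034, -0.0005] [-0.0, -0.01, -3.08]
8 [0.0392, -0.0013, -0.0005] [-0.01, -0.0, -3.09]
9 [0.0392, 0.0009, -0.0005] [-0.0, -0.01, -3.08]
10 [0.0391, 0.003, -0.0005] [-0.01, -0.0, -3.09]
11 [0.0388, 0.005, -0.0005] [-0.0, -0.01, -3.08]
```

move_arm(rows=[{"tx": 0.035, "ty": -0.0175, "az": -3.1, "jaw": 0}, {"tx": 0.036, "ty": -0.0155, "az": -3.1, "jaw": 0}, {"tx": 0.037, "ty": -0.0135, "az": -3.1, "jaw": 0}, {"tx": 0.037, "ty": -0.0115, "az": -3.1, "jaw": 0}, {"tx": 0.038, "ty": -0.0095, "az": -3.1, "jaw": 0}, {"tx": 0.0385, "ty": -0.0075, "az": -3.1, "jaw": 0}, {"tx": 0.039, "ty": -0.0055, "az": -3.1, "jaw": 0}, {"tx": 0.039, "ty": -0.0035, "az": -3.1, "jaw": 0}, {"tx": 0.039, "ty": -0.0015, "az": -3.1, "jaw": 0}, {"tx": 0.039, "ty": 0.001, "az": -3.1, "jaw": 0}, {"tx": 0.039, "ty": 0.003, "az": -3.1, "jaw": 0}, {"tx": 0.039, "ty": 0.005, "az": -3, "jaw": 0}])

```text
schema error: expected keys tx, ty, tz, ax, ay, az, jaw
```

```bash
python3 - <<'E'
from plant import manip
from h import *
f=manip.grab_frame("wrist");cv2.imwrite("pics/w1.png",f["color"][:,:,::-1]);s=manip.state()
pickle.dump((f,s),open("w1.pkl","wb"));print(s["time"],s["contact_force"],s["joint_pos"])
plan(np.array([.5625,-.18,.2]),Rstand(-26.2),3,s)
E
```

```text
0.2 [-0.17294525  0.58691794 -0.42474219] [-1.22200841e+00  5.31025983e-02  1.61375423e+00  2.24102594e-05
  1.47599432e+00 -1.19004536e-01]
n 3 total mm 470.5 deg 37.0 local shift [ 0.4208 -0.2103 -0.0056] rv [-7.0e-02 -3.0e-02 -3.7e+01]
0 [0.1403, -0.0701, -0.0019] [-0.02, -0.01, -12.33]
1 [0.152, -0.0385, -0.0019] [-0.02, -0.01, -12.33]
2 [0.1567, -0.0052, -0.0019] [-0.03, -0.01, -12.34]
```

View pics/w1.png

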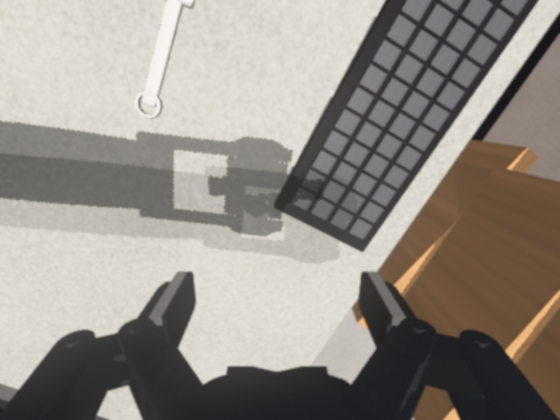

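The view is unchanged: the call was refused because every key is required. I'll resend it with all of them.

move_arm(rows=[{"tx": 0.035, "ty": -0.0175, "tz": 0, "ax": 0, "ay": 0, "az": -3.1, "jaw": 0}, {"tx": 0.036, "ty": -0.0155, "tz": 0, "ax": 0, "ay": 0, "az": -3.1, "jaw": 0}, {"tx": 0.037, "ty": -0.0135, "tz": 0, "ax": 0, "ay": 0, "az": -3.1, "jaw": 0}, {"tx": 0.037, "ty": -0.0115, "tz": 0, "ax": 0, "ay": 0, "az": -3.1, "jaw": 0}, {"tx": 0.038, "ty": -0.0095, "tz": 0, "ax": 0, "ay": 0, "az": -3.1, "jaw": 0}, {"tx": 0.0385, "ty": -0.0075, "tz": 0, "ax": 0, "ay": 0, "az": -3.1, "jaw": 0}, {"tx": 0.039, "ty": -0.0055, "tz": 0, "ax": 0, "ay": 0, "az": -3.1, "jaw": 0}, {"tx": 0.039, "ty": -0.0035, "tz": 0, "ax": 0, "ay": 0, "az": -3.1, "jaw": 0}, {"tx": 0.039, "ty": -0.0015, "tz": 0, "ax": 0, "ay": 0, "az": -3.1, "jaw": 0}, {"tx": 0.039, "ty": 0.001, "tz": 0, "ax": 0, "ay": 0, "az": -3.1, "jaw": 0}, {"tx": 0.039, "ty": 0.003, "tz": 0, "ax": 0, "ay": 0, "az": -3.1, "jaw": 0}, {"tx": 0.039, "ty": 0.005, "tz": 0, "ax": 0, "ay": 0, "az": -3, "jaw": 0}])

```text
time: 1.4
tool_pos: [0.5645, -0.1662, 0.1914]
tool_rot: [-0.002, 0.844, 0.536, -0.0]
contact_force: [-0.0, -0.8, -0.2]
gripper_width: 1.003
```

```bash
python3 - <<'E'
from plant import manip
from h import *
f=manip.grab_frame("wrist");cv2.imwrite("pics/w2.png",f["color"][:,:,::-1]);s=manip.state()
pickle.dump((f,s),open("w2.pkl","wb"));print(s["time"],s["contact_force"],s["joint_pos"])
plan(np.array([.5625,-.18,.2]),Rstand(-26.2),3,s)
E
```

```text
1.45 [-1.00825124  3.20344409  0.32438778] [-0.40654965 -0.02717489  1.69938309  0.00611673  1.47187531  0.02553273]
n 3 total mm 21.1 deg 1.46 local shift [-0.0189  0.0036 -0.0088] rv [-0.16 -0.34  1.41]
0 [-0.0063, 0.0012, -0.0029] [-0.05, -0.11, 0.47]
1 [-0.0063, 0.0013, -0.003] [-0.05, -0.12, 0.47]
2 [-0.0063, 0.0013, -0.0029] [-0.06, -0.11, 0.47]
```

View pics/w2.png

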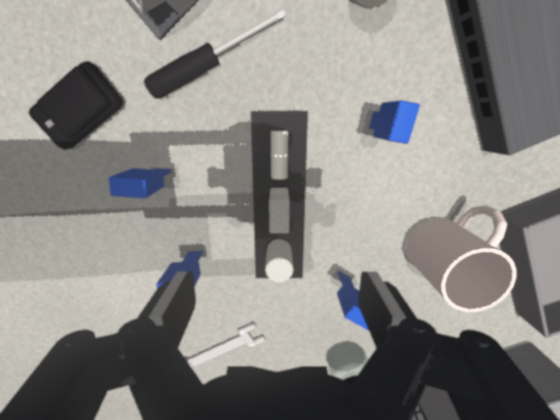

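```bash
python3 - <<'E'
from h import *
f,s=pickle.load(open("w2.pkl","rb"))
f=dict(f);f["color"]=np.clip(f["color"].astype(float)*1.6,0,255).astype(np.uint8)
crop(f,"pics/c4.png",240,100,320,290,4)
E
```

```text
(no output)
```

View pics/c4.png

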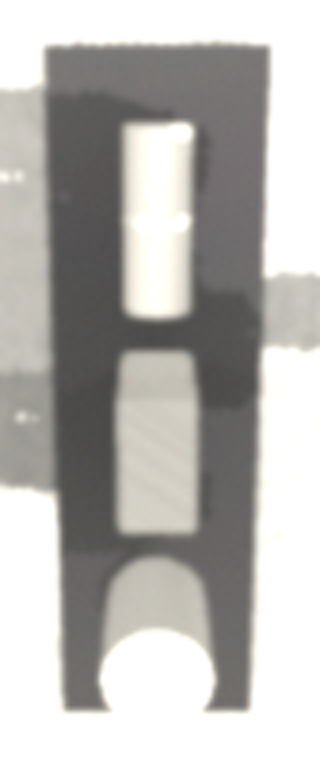

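```bash
python3 - <<'E'
from h import *
np.set_printoptions(precision=4,suppress=True)
f,s=pickle.load(open("w2.pkl","rb"))
W=lambda u,v:(240+u/4-.38,100+v/4-.38)
P=[onz(f,*W(*p),.1) for p in [(115,398),(198,398),(198,533),(115,533)]]
print(np.array(P),np.mean(P,0)); print(P[0]-P[3],P[1]-P[2],P[1]-P[0])
print("round",onz(f,*W(157,683),.1))
print("tee",onz(f,*W(156,222),.1),onz(f,*W(156,318),.1))
E=[onz(f,*W(*p),.05) for p in [(45,45),(270,45),(65,708),(249,708)]]
print(np.array(E),np.mean(E,0)); v=E[0]+E[1]-E[2]-E[3]; print(np.degrees(np.arctan2(v[1],v[0]))-90)
E
```

```text
[[ 0.558  -0.1576  0.1   ]
 [ 0.5763 -0.1662  0.1   ]
 [ 0.5616 -0.1986  0.1   ]
 [ 0.5425 -0.1897  0.1   ]] [ 0.5596 -0.178   0.1   ]
[0.0154 0.0321 0.    ] [0.0147 0.0324 0.    ] [ 0.0183 -0.0086  0.    ]
round [ 0.5339 -0.2333  0.1   ]
tee [ 0.5849 -0.1235  0.1   ] [ 0.5754 -0.1439  0.1   ]
[[ 0.5754 -0.0759  0.05  ]
 [ 0.6286 -0.1009  0.05  ]
 [ 0.4915 -0.2555  0.05  ]
 [ 0.5444 -0.2802  0.05  ]] [ 0.56   -0.1781  0.05  ]
-25.073584255329123
```

```bash
python3 - <<'E'
from h import *
plan(np.array([.561,-.179,.192]),Rstand(-25.3),3)
E
```

```text
n 3 total mm 18.8 deg 0.63 local shift [-0.0186  0.0018 -0.0008] rv [-0.15 -0.34  0.51]
0 [-0.0062, 0.0006, -0.0003] [-0.05, -0.11, 0.17]
1 [-0.0062, 0.0006, -0.0002] [-0.05, -0.12, 0.17]
2 [-0.0062, 0.0007, -0.0003] [-0.05, -0.11, 0.17]
```

move_arm(rows=[{"tx": -0.009, "ty": 0.001, "tz": 0, "ax": 0, "ay": -0.15, "az": 0.25, "jaw": 0}, {"tx": -0.009, "ty": 0.001, "tz": 0, "ax": -0.1, "ay": -0.15, "az": 0.25, "jaw": 0}, {"tx": 0, "ty": 0, "tz": 0.03, "ax": 0, "ay": 0, "az": 0, "jaw": 0}, {"tx": 0, "ty": 0, "tz": 0.03, "ax": 0, "ay": 0, "az": 0, "jaw": 0}, {"tx": 0, "ty": 0, "tz": 0.02, "ax": 0, "ay": 0, "az": 0, "jaw": 0}, {"tx": 0, "ty": 0, "tz": 0, "ax": 0, "ay": 0, "az": 0, "jaw": 0}])

```text
time: 2.05
tool_pos: [0.5595, -0.1844, 0.1098]
tool_rot: [0.001, 0.846, 0.533, -0.0]
contact_force: [0.2, 0.8, -0.2]
gripper_width: 1.001
```

```bash
python3 - <<'E'
from h import *
plan(np.array([.561,-.179,.060]),Rstand(-25.3),3)
E
```

```text
n 3 total mm 50.1 deg 0.33 local shift [ 0.0056 -0.0011  0.0498] rv [ 0.1   0.12 -0.29]
0 [0.0019, -0.0004, 0.0166] [0.03, 0.04, -0.1]
1 [0.0019, -0.0003, 0.0166] [0.03, 0.04, -0.09]
2 [0.0018, -0.0003, 0.0166] [0.04, 0.04, -0.1]
```

move_arm(rows=[{"tx": 0.005, "ty": -0.001, "tz": 0.01, "ax": 0.1, "ay": 0.1, "az": -0.25, "jaw": 0}, {"tx": 0, "ty": 0, "tz": 0.02, "ax": 0, "ay": 0, "az": 0, "jaw": 0}, {"tx": 0, "ty": 0, "tz": 0.019, "ax": 0, "ay": 0, "az": 0, "jaw": 0}, {"tx": 0, "ty": 0, "tz": 0, "ax": 0, "ay": 0, "az": 0, "jaw": 0}, {"tx": 0, "ty": 0, "tz": 0, "ax": 0, "ay": 0, "az": 0, "jaw": 0}])

```text
time: 2.55
tool_pos: [0.5623, -0.1843, 0.0641]
tool_rot: [0.003, 0.847, 0.532, 0.002]
contact_force: [-0.3, -0.9, 0.5]
gripper_width: 0.997
```

```bash
python3 - <<'E'
from plant import manip
from h import *
f=manip.grab_frame("wrist");cv2.imwrite("pics/w3.png",f["color"][:,:,::-1])
plan(np.array([.561,-.179,.060]),Rstand(-25.3),1)
E
```

```text
n 1 total mm 6.7 deg 0.56 local shift [ 0.0042 -0.0034  0.0041] rv [ 0.42  0.04 -0.37]
0 [0.0042, -0.0034, 0.0041] [0.42, 0.04, -0.37]
```

View pics/w3.png

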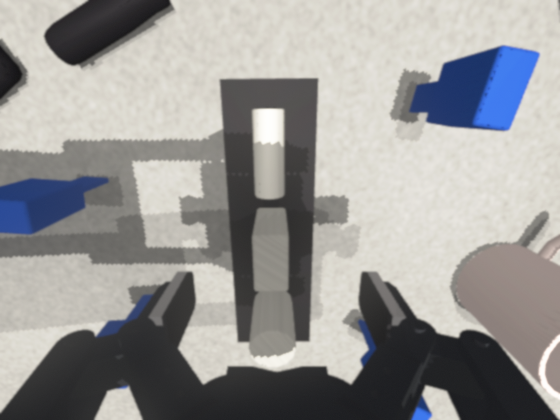

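```bash
python3 - <<'E'
from plant import manip
from h import *
f=manip.grab_frame("wrist");p,r=cur();pickle.dump(f,open("w3.pkl","wb"))
print(proj(f,p),proj(f,p-r.apply([0,0,.019])))
c=np.array([.5605,-.1785,0]);y=np.array([.427,.904,0]);x=np.array([.904,-.427,0])
for z in(.1,.05):
  for a,b in((-1,-1),(-1,1),(1,1),(1,-1)):print(z,proj(f,c+[0,0,z]+x*a*.01+y*b*.018).round(1))
E
```

```text
[278.73076189 243.59718683] [278.9237298  256.68249258]
0.1 [255.3 291.5]
0.1 [253.1 234.3]
0.1 [290.3 234. ]
0.1 [289.8 291.2]
0.05 [259.5 252.3]
0.05 [258.1 206.1]
0.05 [286.6 205.8]
0.05 [286.4 252. ]
```

Prediction and picture agree: the slab top spans rows 234–291 and cols 254–290, midway between the neighbours. The fingers are about 4 mm off, so I'll correct that and close.

move_arm(rows=[{"tx": 0.005, "ty": -0.004, "tz": 0.005, "ax": 0.5, "ay": 0, "az": -0.4, "jaw": 0}, {"tx": 0, "ty": 0, "tz": 0, "ax": 0, "ay": 0, "az": 0, "jaw": 0}, {"tx": 0, "ty": 0, "tz": 0, "ax": 0, "ay": 0, "az": 0, "jaw": 0}])

```text
time: 2.95
tool_pos: [0.5626, -0.1781, 0.0619]
tool_rot: [0.001, 0.844, 0.536, 0.001]
contact_force: [-0.1, -0.1, 0.4]
gripper_width: 0.999
```

```bash
python3 - <<'E'
from h import *
plan(np.array([.561,-.179,.060]),Rstand(-25.3),1)
E
```

```text
n 1 total mm 2.7 deg 0.2 local shift [-0.0015 -0.0011  0.0019] rv [0.18 0.02 0.08]
0 [-0.0015, -0.0011, 0.0019] [0.18, 0.02, 0.08]
```

move_arm(rows=[{"tx": -0.0015, "ty": -0.001, "tz": 0.002, "ax": 0.2, "ay": 0, "az": 0, "jaw": 150}, {"tx": 0, "ty": 0, "tz": 0, "ax": 0, "ay": 0, "az": 0, "jaw": 255}, {"tx": 0, "ty": 0, "tz": 0, "ax": 0, "ay": 0, "az": 0, "jaw": 255}, {"tx": 0, "ty": 0, "tz": 0, "ax": 0, "ay": 0, "az": 0, "jaw": 255}, {"tx": 0, "ty": 0, "tz": 0, "ax": 0, "ay": 0, "az": 0, "jaw": 255}, {"tx": 0, "ty": 0, "tz": 0, "ax": 0, "ay": 0, "az": 0, "jaw": 255}, {"tx": 0, "ty": 0, "tz": 0, "ax": 0, "ay": 0, "az": 0, "jaw": 255}, {"tx": 0, "ty": 0, "tz": 0, "ax": 0, "ay": 0, "az": 0, "jaw": 255}])

```text
time: 3.75
tool_pos: [0.5615, -0.1793, 0.0607]
tool_rot: [0.0, 0.844, 0.536, -0.0]
contact_force: [1.0, 0.5, 1.4]
gripper_width: 0.198
```

```bash
python3 - <<'E'
from plant import manip
from h import *
f=manip.grab_frame("wrist");cv2.imwrite("pics/w4.png",f["color"][:,:,::-1]);s=manip.state();print(s["gripper_width"],s["contact_force"],cur()[0])
E
```

```text
0.2007434321538441 [-0.36316273  0.6928068   0.27482251] [ 0.56151953 -0.17926991  0.06070544]
```

View pics/w4.png

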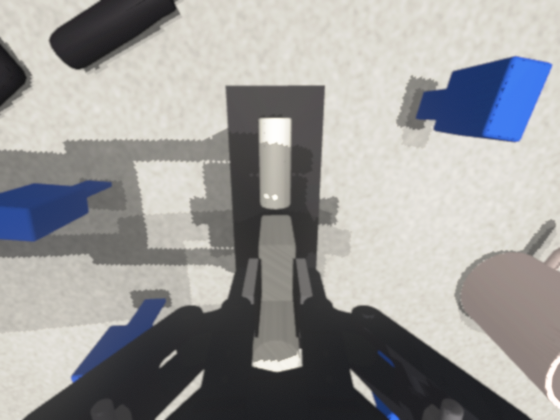

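move_arm(rows=[{"tx": 0, "ty": 0, "tz": -0.01, "ax": 0, "ay": 0, "az": 0, "jaw": 255}, {"tx": 0, "ty": 0, "tz": -0.025, "ax": 0, "ay": 0, "az": 0, "jaw": 255}, {"tx": 0, "ty": 0, "tz": -0.04, "ax": 0, "ay": 0, "az": 0, "jaw": 255}, {"tx": 0, "ty": 0, "tz": -0.045, "ax": 0, "ay": 0, "az": 0, "jaw": 255}, {"tx": 0, "ty": 0, "tz": -0.045, "ax": 0, "ay": 0, "az": 0, "jaw": 255}, {"tx": 0, "ty": 0, "tz": -0.045, "ax": 0, "ay": 0, "az": 0, "jaw": 255}, {"tx": 0, "ty": 0, "tz": -0.03, "ax": 0, "ay": 0, "az": 0, "jaw": 255}, {"tx": 0, "ty": 0, "tz": 0, "ax": 0, "ay": 0, "az": 0, "jaw": 255}])

```text
time: 4.6
tool_pos: [0.5593, -0.1782, 0.3094]
tool_rot: [-0.001, 0.844, 0.536, -0.001]
contact_force: [0.1, -0.5, -0.2]
gripper_width: 0.198
```

```bash
cat >> h.py <<'E'
YAW=np.radians(14.2)
def frame(yaw=YAW):
    row=np.array([-np.sin(yaw),np.cos(yaw),0]);h=np.array([np.cos(yaw),np.sin(yaw),0])
    n=.5*h+np.cos(np.pi/6)*np.array([0,0,1.]); x=np.cos(np.pi/6)*h-.5*np.array([0,0,1.]); return x,row,n
def Rgap(yaw=YAW):
    x,row,n=frame(yaw); return Ro.from_matrix(np.c_[x,-row,-n])
E
python3 - <<'E'
from plant import manip
from h import *
s=manip.state();print(s["gripper_width"],s["contact_force"],cur()[0],s["joint_pos"])
f=manip.grab_frame("side");cv2.imwrite("pics/s1.png",f["color"][:,:,::-1])
f=manip.grab_frame("scene");cv2.imwrite("pics/s2.png",f["color"][:,:,::-1])
g=np.array([.581,.180,.109]);x,row,n=frame()
plan(g+n*.136,Rgap(),12)
E
```

```text
0.19848251535867562 [ 0.13455483 -0.5427184  -0.21584706] [ 0.55934644 -0.17823896  0.30943144] [-4.34905850e-01 -7.70994008e-02  1.55336372e+00 -5.72334278e-04
  1.66847476e+00  5.11174404e-03]
n 12 total mm 392.3 deg 58.14 local shift [ 0.3766 -0.0778  0.0776] rv [ 12.66 -27.69  49.53]
0 [0.0314, -0.0065, 0.0065] [1.06, -2.31, 4.13]
1 [0.0311, -0.0086, 0.0053] [1.05, -2.31, 4.13]
2 [0.0306, -0.0108, 0.0043] [1.06, -2.31, 4.13]
3 [0.0299, -0.0129, 0.0033] [1.05, -2.31, 4.13]
4 [0.029, -0.0149, 0.0023] [1.06, -2.31, 4.13]
5 [0.0279, -0.017, 0.0015] [1.06, -2.31, 4.13]
6 [0.0266, -0.0189, 0.0007] [1.05, -2.3, 4.13]
7 [0.0252, -0.0208, 0.0001] [1.05, -2.31, 4.12]
8 [0.0237, -0.0225, -0.0005] [1.06, -2.31, 4.13]
9 [0.022, -0.0242, -0.0011] [1.06, -2.3, 4.12]
10 [0.0201, -0.0257, -0.0014] [1.05, -2.31, 4.13]
11 [0.0181, -0.0271, -0.0017] [1.06, -2.3, 4.12]
```

View pics/s1.png

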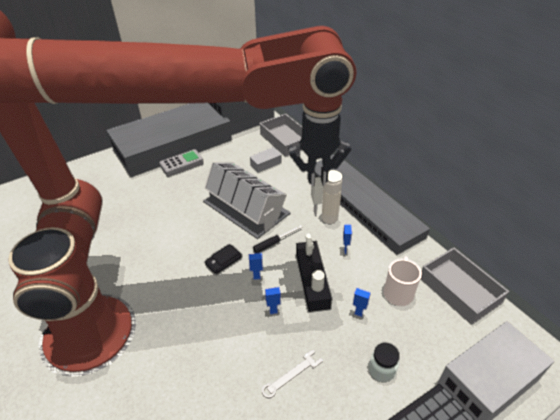

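View pics/s2.png

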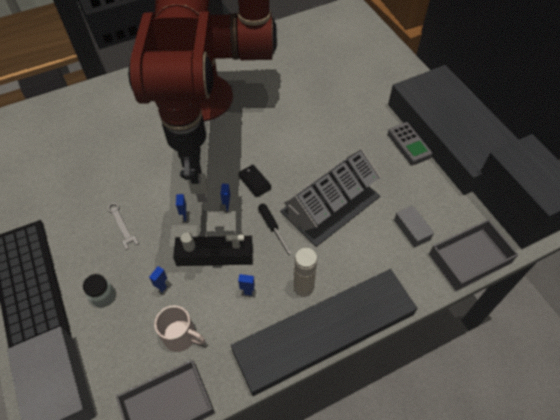

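move_arm(rows=[{"tx": 0.0315, "ty": -0.0065, "tz": 0.0065, "ax": 1.05, "ay": -2.3, "az": 4.1, "jaw": 255}, {"tx": 0.031, "ty": -0.0085, "tz": 0.0055, "ax": 1.05, "ay": -2.3, "az": 4.1, "jaw": 255}, {"tx": 0.0305, "ty": -0.011, "tz": 0.0045, "ax": 1.05, "ay": -2.3, "az": 4.1, "jaw": 255}, {"tx": 0.03, "ty": -0.013, "tz": 0.0035, "ax": 1.05, "ay": -2.3, "az": 4.1, "jaw": 255}, {"tx": 0.029, "ty": -0.015, "tz": 0.0025, "ax": 1.05, "ay": -2.3, "az": 4.1, "jaw": 255}, {"tx": 0.028, "ty": -0.017, "tz": 0.0015, "ax": 1.05, "ay": -2.3, "az": 4.1, "jaw": 255}, {"tx": 0.0265, "ty": -0.019, "tz": 0.0005, "ax": 1.05, "ay": -2.3, "az": 4.1, "jaw": 255}, {"tx": 0.025, "ty": -0.021, "tz": 0, "ax": 1.05, "ay": -2.3, "az": 4.1, "jaw": 255}, {"tx": 0.0235, "ty": -0.0225, "tz": -0.0005, "ax": 1.05, "ay": -2.3, "az": 4.1, "jaw": 255}, {"tx": 0.022, "ty": -0.024, "tz": -0.001, "ax": 1.05, "ay": -2.3, "az": 4.1, "jaw": 255}, {"tx": 0.02, "ty": -0.0255, "tz": -0.0015, "ax": 1.05, "ay": -2.3, "az": 4.1, "jaw": 255}, {"tx": 0, "ty": 0, "tz": 0, "ax": 0, "ay": 0, "az": 0, "jaw": 255}])

```text
time: 5.9
tool_pos: [0.6259, 0.176, 0.1828]
tool_rot: [0.027, 0.951, 0.141, -0.275]
contact_force: [-1.2, -0.7, -2.5]
gripper_width: 0.199
```

```bash
python3 - <<'E'
from plant import manip
from h import *
s=manip.state();print(s["time"],s["gripper_width"],s["contact_force"],cur()[0],s["joint_pos"])
d={}
for n in ["wrist","side","scene"]:
    f=manip.grab_frame(n);d[n]=f;cv2.imwrite(f"pics/{n}5.png",f["color"][:,:,::-1])
pickle.dump((d,s),open("w5.pkl","wb"))
g=np.array([.581,.180,.109]);x,row,n=frame()
plan(g+n*.116,Rgap(),4)
E
```

```text
5.9 0.19935327204721234 [-1.15524719 -0.66630683 -2.50800476] [0.62594628 0.17599575 0.18277766] [ 0.17767067  0.53352774  1.13468798 -0.04100552  2.03160897  1.44600148]
n 4 total mm 32.4 deg 3.07 local shift [ 0.0027 -0.0183 -0.0266] rv [-0.05  1.72  2.54]
0 [0.0007, -0.0046, -0.0066] [-0.01, 0.43, 0.63]
1 [0.0007, -0.0046, -0.0067] [-0.01, 0.43, 0.64]
2 [0.0006, -0.0046, -0.0066] [-0.02, 0.43, 0.63]
3 [0.0007, -0.0045, -0.0066] [-0.01, 0.43, 0.64]
```

View pics/wrist5.png

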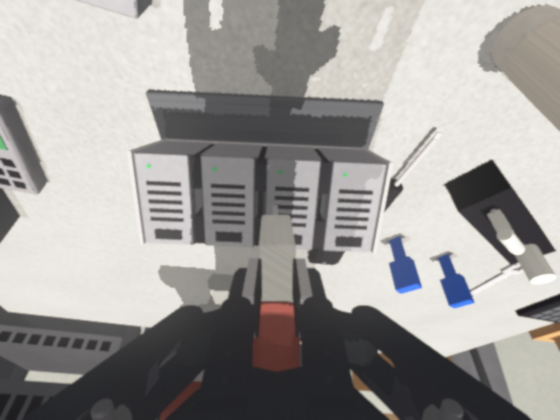

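View pics/side5.png

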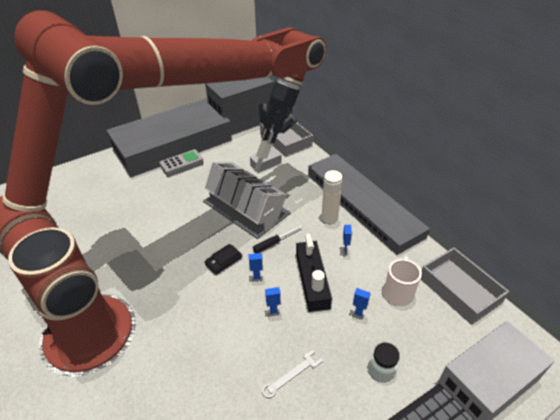

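View pics/scene5.png

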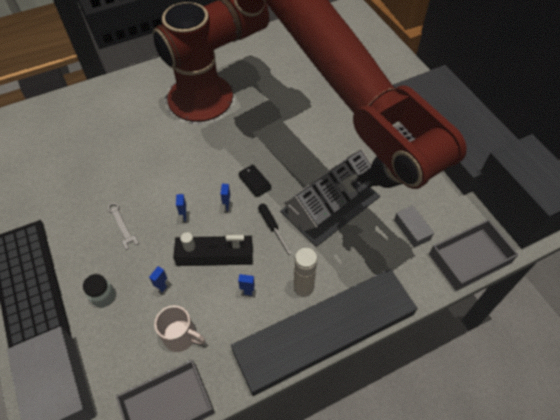

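The gauge is over the cage and held (slab at wrist (277,230)); the grooves are at about cols 203, 262 and 320. Zooming to measure them.

```bash
python3 - <<'E'
from h import *
d,s=pickle.load(open("w5.pkl","rb"))
crop(d["wrist"],"pics/c5.png",125,85,395,285,2.9)
E
```

```text
(no output)
```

View pics/c5.png

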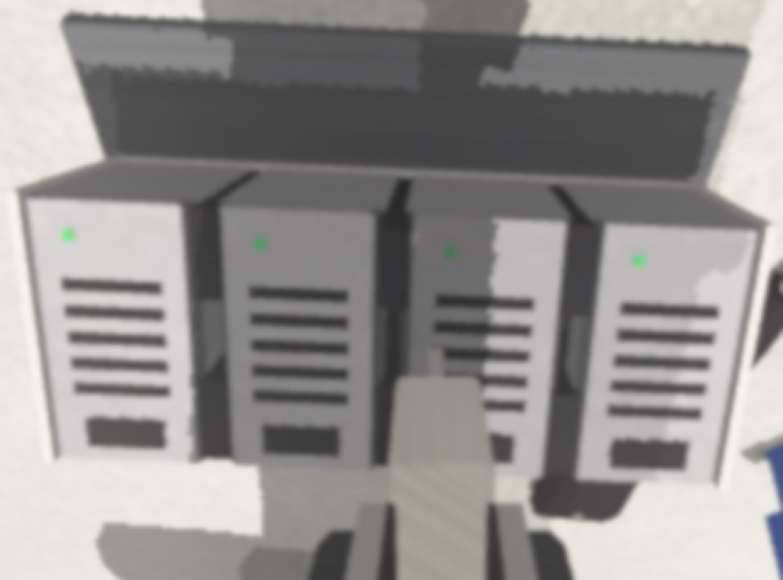

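```bash
python3 - <<'E'
from h import *
np.set_printoptions(precision=4,suppress=True)
d,s=pickle.load(open("w5.pkl","rb"));f=d["wrist"]
W=lambda u,v:(125+u/2.9-.33,85+v/2.9-.33)
x,row,n=frame()
for f0 in (0,):
    p0=np.array([.581,.180,.109])
    for nm,p in dict(Llo=(202,206),Mlo=(393,213),Rlo=(586,222),Lhi=(217,461),Rhi=(564,478),cLlo=(22,197),cRlo=(766,225),cLhi=(52,458),cRhi=(720,485),Ls0=(210,300),Ls1=(212,375),Rs0=(578,315),Rs1=(574,388)).items():
        X=onplane(f,*W(*p),p0,n); e=X-p0; print(nm,X,"gapcoords x,row",np.array([e@x,e@row])*1e3)
# triangulate with scene/side first frames
d0=pickle.load(open("f0.pkl","rb"))
C=lambda u,v:(265+u/6-.42,135+v/6-.42)
D=lambda u,v:(195+u/6-.42,150+v/6-.42)
for nm,p,q,w in [("rt_hi",(187,365),(432,278),(720,485)),("rt_lo",(312,553),(548,268),(766,225)),("lf_hi",(575,88),(108,80),(52,458))]:
    X,r=tri([d0["scene"],d0["side"],f],[C(*p),D(*q),W(*w)]); e=X-p0; print(nm,X,r,np.array([e@x,e@row,e@n])*1e3)
E
```

```text
Llo [0.5999 0.2484 0.0887] gapcoords x,row [40.5055 61.6536]
Mlo [0.6149 0.1912 0.0884] gapcoords x,row [41.1017  2.5429]
Rlo [0.6296 0.1329 0.0884] gapcoords x,row [ 41.1088 -57.5515]
Lhi [0.5258 0.2294 0.1329] gapcoords x,row [-47.7796  61.428 ]
Rhi [0.5547 0.1119 0.1333] gapcoords x,row [-48.6888 -59.6183]
cLlo [0.5865 0.3021 0.0887] gapcoords x,row [ 40.6876 116.9935]
cRlo [0.6448 0.0789 0.0876] gapcoords x,row [  42.7932 -113.6481]
cLhi [0.5105 0.2845 0.1337] gapcoords x,row [-49.3298 118.6211]
cRhi [0.5681 0.0586 0.1334] gapcoords x,row [ -48.8484 -114.5622]
Ls0 [0.5748 0.2411 0.1038] gapcoords x,row [10.3384 60.7801]
Ls1 [0.5528 0.2363 0.1168] gapcoords x,row [-15.6792  61.4904]
Rs0 [0.6044 0.1258 0.1036] gapcoords x,row [ 10.8771 -58.2448]
Rs1 [0.5833 0.1191 0.1163] gapcoords x,row [-14.6479 -59.5942]
rt_hi [0.5665 0.057  0.1323] [0.0002166803295226097, 0.00029978559918189844, 0.00032033576166403126] [ -49.9196 -115.6876   -1.9649]
rt_lo [0.6456 0.0769 0.0849] [0.002154376639879311, 0.00042533823510732617, 0.0023320973964738967] [  44.3487 -115.8019   -2.1742]
lf_hi [0.5093 0.2836 0.1318] [0.0010025150305421353, 0.0006473181704975084, 0.001634465863299961] [-49.6278 118.0167  -2.2872]
```

```bash
cat >> h.py <<'E'
X_,ROW,N_=frame()
G=np.array([.581,.180,.109])-.0027*X_+.0013*ROW-.0015*N_
def gc(k=0): # current TCP in coordinates of gap k (0 mid, 1 left, -1 right), mm: x,row,height; tip depth
    p,r=cur(); e=(p-(G+.06*k*ROW)); t=p+r.apply([0,0,.0557])-(G+.06*k*ROW)
    print("TCP gap coords",np.round(1e3*np.array([e@X_,e@ROW,e@N_]),1),"tip",np.round(1e3*np.array([t@X_,t@ROW,t@N_]),1),"rot err deg tool",np.round(np.degrees((r.inv()*Rgap()).as_rotvec()),2))
E
python3 - <<'E'
from h import *
print(G);gc()
plan(G+N_*.085,Rgap(),3)
E
```

```text
[0.57768719 0.1805027  0.10905096]
TCP gap coords [  0.  -19.7  91. ] tip [ -1.6 -19.7  35.3] rot err deg tool [-0.05  1.72  2.54]
n 3 total mm 20.6 deg 3.07 local shift [ 0.001  -0.0197  0.006 ] rv [-0.05  1.72  2.54]
0 [0.0003, -0.0066, 0.002] [-0.02, 0.57, 0.85]
1 [0.0002, -0.0065, 0.002] [-0.02, 0.58, 0.84]
2 [0.0002, -0.0066, 0.002] [-0.01, 0.57, 0.85]
```

move_arm(rows=[{"tx": 0, "ty": -0.0066, "tz": 0, "ax": 0, "ay": 0.6, "az": 0.85, "jaw": 255}, {"tx": 0, "ty": -0.0066, "tz": 0, "ax": 0, "ay": 0.6, "az": 0.85, "jaw": 255}, {"tx": 0, "ty": -0.0066, "tz": 0, "ax": 0, "ay": 0.6, "az": 0.85, "jaw": 255}, {"tx": 0, "ty": 0, "tz": 0, "ax": 0, "ay": 0, "az": 0, "jaw": 255}, {"tx": 0, "ty": 0, "tz": 0, "ax": 0, "ay": 0, "az": 0, "jaw": 255}])

```text
time: 6.55
tool_pos: [0.6208, 0.1902, 0.1924]
tool_rot: [0.031, 0.96, 0.116, -0.252]
contact_force: [-0.4, -1.1, -1.4]
gripper_width: 0.196
```

```bash
python3 - <<'E'
from h import *
gc()
plan(G+N_*.071,Rgap(),2)
E
```

```text
TCP gap coords [-3.4 -1.2 94.3] tip [-2.8 -1.1 38.6] rot err deg tool [-0.13 -0.6  -0.41]
n 2 total mm 23.6 deg 0.74 local shift [ 0.0032 -0.0012  0.0233] rv [-0.13 -0.6  -0.41]
0 [0.0016, -0.0006, 0.0117] [-0.06, -0.3, -0.21]
1 [0.0016, -0.0006, 0.0116] [-0.07, -0.3, -0.2]
```

move_arm(rows=[{"tx": 0.003, "ty": -0.001, "tz": 0.012, "ax": 0, "ay": -0.5, "az": -0.4, "jaw": 255}, {"tx": 0, "ty": 0, "tz": 0.012, "ax": 0, "ay": 0, "az": 0, "jaw": 255}, {"tx": 0, "ty": 0, "tz": 0, "ax": 0, "ay": 0, "az": 0, "jaw": 255}, {"tx": 0, "ty": 0, "tz": 0, "ax": 0, "ay": 0, "az": 0, "jaw": 255}])

```text
time: 6.95
tool_pos: [0.6106, 0.1883, 0.1679]
tool_rot: [0.031, 0.959, 0.119, -0.257]
contact_force: [0.2, 0.5, -0.1]
gripper_width: 0.198
```

```bash
python3 - <<'E'
from plant import manip
from h import *
gc()
plan(G+N_*.06,Rgap(),2)
for n in ["wrist","side"]:
    f=manip.grab_frame(n);cv2.imwrite(f"pics/{n}6.png",f["color"][:,:,::-1])
    if n=="side":crop(f,"pics/c6.png",195,100,325,240,4)
E
```

```text
TCP gap coords [-0.2 -0.5 67.9] tip [-0.1 -0.4 12.2] rot err deg tool [-0.13 -0.04  0.  ]
n 2 total mm 7.9 deg 0.14 local shift [ 0.0002 -0.0005  0.0079] rv [-0.13 -0.04  0.  ]
0 [0.0001, -0.0003, 0.0039] [-0.07, -0.02, 0.0]
1 [0.0001, -0.0002, 0.004] [-0.06, -0.02, 0.0]
```

View pics/wrist6.png

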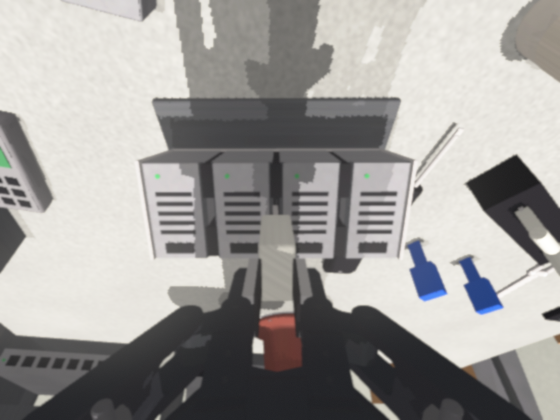

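View pics/c6.png

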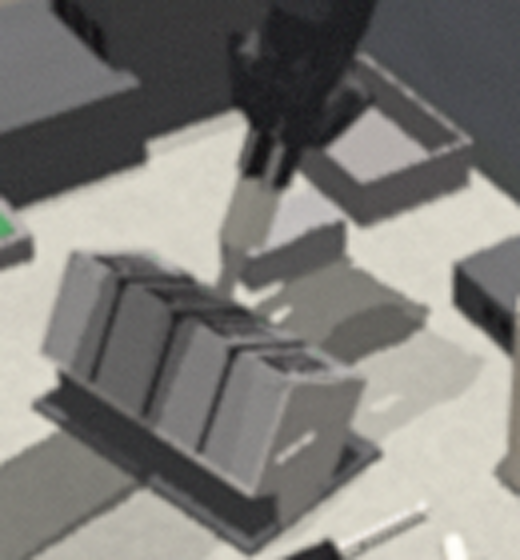

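The blade tip is just above the middle groove (side crop (230,298), between its upper and lower ends), and the wrist view shows it centred. Inserting gently.

move_arm(rows=[{"tx": 0, "ty": 0, "tz": 0.008, "ax": -0.1, "ay": 0, "az": 0, "jaw": 255}, {"tx": 0, "ty": 0, "tz": 0.008, "ax": 0, "ay": 0, "az": 0, "jaw": 255}, {"tx": 0, "ty": 0, "tz": 0.006, "ax": 0, "ay": 0, "az": 0, "jaw": 255}, {"tx": 0, "ty": 0, "tz": 0, "ax": 0, "ay": 0, "az": 0, "jaw": 255}])

```text
time: 7.45
tool_pos: [0.5996, 0.1854, 0.1476]
tool_rot: [0.032, 0.959, 0.119, -0.256]
contact_force: [0.5, -0.7, -1.2]
gripper_width: 0.202
```

```bash
python3 - <<'E'
from h import *
gc()
E
```

```text
TCP gap coords [ 0.1 -0.6 44.6] tip [  0.2  -0.6 -11.1] rot err deg tool [-0.02 -0.1  -0.  ]
```

Tip is 11 mm in with no force. I'll continue in 5 mm steps.

move_arm(rows=[{"tx": 0, "ty": 0, "tz": 0.005, "ax": 0, "ay": 0, "az": 0, "jaw": 255}, {"tx": 0, "ty": 0, "tz": 0.005, "ax": 0, "ay": 0, "az": 0, "jaw": 255}, {"tx": 0, "ty": 0, "tz": 0, "ax": 0, "ay": 0, "az": 0, "jaw": 255}])

```text
time: 7.75
tool_pos: [0.5968, 0.1846, 0.1417]
tool_rot: [0.031, 0.96, 0.119, -0.252]
contact_force: [0.9, -0.5, -0.5]
gripper_width: 0.199
```

```bash
python3 - <<'E'
from h import *
gc()
E
```

```text
TCP gap coords [ 0.6 -0.8 38.1] tip [  1.1  -0.7 -17.6] rot err deg tool [-0.01 -0.52 -0.02]
```

move_arm(rows=[{"tx": 0, "ty": 0, "tz": 0.005, "ax": 0, "ay": -0.4, "az": 0, "jaw": 255}, {"tx": 0, "ty": 0, "tz": 0.004, "ax": 0, "ay": 0, "az": 0, "jaw": 255}])

```text
time: 7.95
tool_pos: [0.5974, 0.1844, 0.1406]
tool_rot: [0.031, 0.961, 0.119, -0.249]
contact_force: [4.3, 1.1, 9.1]
gripper_width: 0.205
```

```bash
python3 - <<'E'
from h import *
gc()
E
```

```text
TCP gap coords [ 1.6 -1.  37.3] tip [  2.5  -1.  -18.4] rot err deg tool [ 0.01 -0.92 -0.04]
```

move_arm(rows=[{"tx": -0.001, "ty": 0, "tz": 0.006, "ax": 0, "ay": -0.6, "az": 0, "jaw": 255}, {"tx": -0.001, "ty": 0, "tz": 0.006, "ax": 0, "ay": 0, "az": 0, "jaw": 255}])

```text
time: 8.15
tool_pos: [0.597, 0.1841, 0.1407]
tool_rot: [0.031, 0.962, 0.119, -0.245]
contact_force: [5.9, 2.9, 12.0]
gripper_width: 0.203
```

```bash
python3 - <<'E'
from h import *
gc()
E
```

```text
TCP gap coords [ 1.1 -1.3 37.2] tip [  2.6  -1.3 -18.5] rot err deg tool [ 0.03 -1.46 -0.07]
```

The middle gap jams hard at 18.5 mm (about 13 N, no progress). I'll withdraw and move to the left gap.

move_arm(rows=[{"tx": 0, "ty": 0, "tz": -0.012, "ax": 0, "ay": 0, "az": 0, "jaw": 255}, {"tx": 0, "ty": 0, "tz": -0.015, "ax": 0, "ay": -0.7, "az": 0, "jaw": 255}, {"tx": 0, "ty": 0, "tz": -0.012, "ax": 0, "ay": -0.7, "az": 0, "jaw": 255}, {"tx": 0, "ty": 0, "tz": 0, "ax": 0, "ay": 0, "az": 0, "jaw": 255}])

```text
time: 8.55
tool_pos: [0.6158, 0.1889, 0.1769]
tool_rot: [0.032, 0.959, 0.119, -0.256]
contact_force: [-0.2, -0.4, -1.4]
gripper_width: 0.199
```

```bash
python3 - <<'E'
from plant import manip
from h import *
gc()
f=manip.grab_frame("wrist");cv2.imwrite("pics/w7.png",f["color"][:,:,::-1])
plan(G+.06*ROW+N_*.071,Rgap(),3)
E
```

```text
TCP gap coords [-0.2 -1.2 78.3] tip [-0.  -1.3 22.6] rot err deg tool [ 0.03 -0.13 -0.07]
n 3 total mm 61.5 deg 0.09 local shift [ 0.0002 -0.0612  0.0061] rv [ 0.03 -0.05 -0.06]
0 [0.0001, -0.0204, 0.002] [0.01, -0.02, -0.02]
1 [0.0001, -0.0204, 0.002] [0.01, -0.02, -0.02]
2 [0.0, -0.0204, 0.0021] [0.01, -0.01, -0.02]
```

View pics/w7.png

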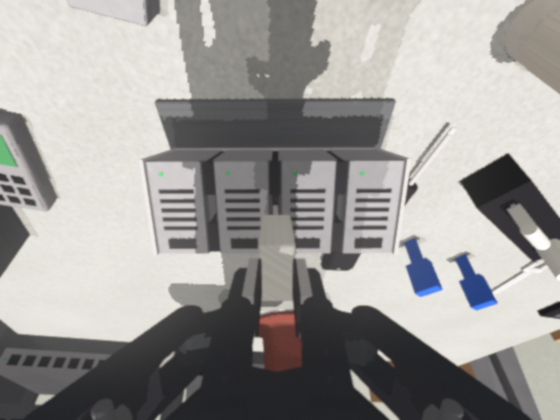

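The gauge sits unchanged in the jaws (slab still at (277,235), blade straight).

move_arm(rows=[{"tx": 0, "ty": -0.0204, "tz": 0, "ax": 0, "ay": 0, "az": 0, "jaw": 255}, {"tx": 0, "ty": -0.0204, "tz": 0, "ax": 0, "ay": 0, "az": 0, "jaw": 255}, {"tx": 0, "ty": -0.0204, "tz": 0, "ax": 0, "ay": 0, "az": 0, "jaw": 255}, {"tx": 0, "ty": 0, "tz": 0, "ax": 0, "ay": 0, "az": 0, "jaw": 255}, {"tx": 0, "ty": 0, "tz": 0, "ax": 0, "ay": 0, "az": 0, "jaw": 255}])

```text
time: 9.1
tool_pos: [0.5954, 0.2541, 0.1718]
tool_rot: [0.033, 0.958, 0.12, -0.259]
contact_force: [-1.1, -0.9, -1.4]
gripper_width: 0.198
```

```bash
python3 - <<'E'
from h import *
gc(1)
plan(G+.06*ROW+N_*.066,Rgap(),2)
E
```

```text
TCP gap coords [-0.9  7.  71.9] tip [-1.2  7.  16.2] rot err deg tool [0.06 0.32 0.06]
n 2 total mm 9.2 deg 0.33 local shift [0.0009 0.007  0.0059] rv [0.06 0.32 0.06]
0 [0.0005, 0.0035, 0.003] [0.03, 0.16, 0.03]
1 [0.0004, 0.0035, 0.0029] [0.03, 0.16, 0.03]
```

move_arm(rows=[{"tx": 0.001, "ty": 0.007, "tz": 0, "ax": 0, "ay": 0.3, "az": 0, "jaw": 255}, {"tx": 0, "ty": 0, "tz": 0, "ax": 0, "ay": 0, "az": 0, "jaw": 255}, {"tx": 0, "ty": 0, "tz": 0, "ax": 0, "ay": 0, "az": 0, "jaw": 255}])

```text
time: 9.4
tool_pos: [0.5979, 0.2468, 0.1709]
tool_rot: [0.033, 0.958, 0.12, -0.257]
contact_force: [0.0, -0.3, -2.6]
gripper_width: 0.199
```

```bash
python3 - <<'E'
from plant import manip
from h import *
gc(1)
f=manip.grab_frame("wrist");crop(f,"pics/c8.png",125,85,395,285,2.9)
E
```

```text
TCP gap coords [ 0.1 -0.6 71.5] tip [ 0.1 -0.7 15.8] rot err deg tool [0.1  0.03 0.05]
```

View pics/c8.png

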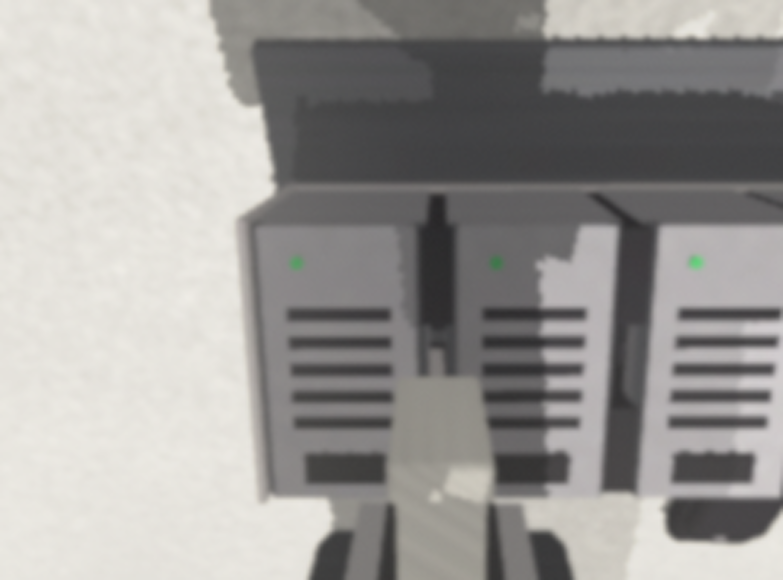

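The blade at crop (437,360) is centred in the left groove (cols 418–455). Inserting.

move_arm(rows=[{"tx": 0, "ty": 0, "tz": 0.009, "ax": 0.1, "ay": 0, "az": 0, "jaw": 255}, {"tx": 0, "ty": 0, "tz": 0.009, "ax": 0, "ay": 0, "az": 0, "jaw": 255}, {"tx": 0, "ty": 0, "tz": 0.009, "ax": 0, "ay": 0, "az": 0, "jaw": 255}, {"tx": 0, "ty": 0, "tz": 0, "ax": 0, "ay": 0, "az": 0, "jaw": 255}])

```text
time: 9.85
tool_pos: [0.5839, 0.2419, 0.1452]
tool_rot: [0.032, 0.958, 0.119, -0.257]
contact_force: [-0.2, 1.1, -1.7]
gripper_width: 0.203
```

```bash
python3 - <<'E'
from h import *
gc(1)
E
```

```text
TCP gap coords [ 0.2 -2.  41.8] tip [  0.1  -2.  -13.9] rot err deg tool [-0.06  0.06 -0.06]
```

move_arm(rows=[{"tx": 0, "ty": 0, "tz": 0.005, "ax": 0, "ay": 0, "az": 0, "jaw": 255}, {"tx": 0, "ty": 0, "tz": 0.005, "ax": 0, "ay": 0, "az": 0, "jaw": 255}, {"tx": 0, "ty": 0, "tz": 0.005, "ax": 0, "ay": 0, "az": 0, "jaw": 255}])

```text
time: 10.15
tool_pos: [0.5762, 0.2401, 0.1315]
tool_rot: [0.032, 0.959, 0.119, -0.257]
contact_force: [1.5, -0.4, -0.9]
gripper_width: 0.198
```

```bash
python3 - <<'E'
from h import *
gc(1)
E
```

```text
TCP gap coords [ 0.2 -1.9 26.1] tip [  0.1  -1.8 -29.6] rot err deg tool [-0.07  0.02 -0.05]
```

move_arm(rows=[{"tx": 0, "ty": 0, "tz": 0.005, "ax": 0, "ay": 0, "az": 0, "jaw": 255}, {"tx": 0, "ty": 0, "tz": 0.004, "ax": 0, "ay": 0, "az": 0, "jaw": 255}])

```text
time: 10.35
tool_pos: [0.5713, 0.239, 0.123]
tool_rot: [0.032, 0.959, 0.119, -0.257]
contact_force: [-0.0, -0.5, -1.0]
gripper_width: 0.195
```

```bash
python3 - <<'E'
from h import *
gc(1)
E
```

```text
TCP gap coords [ 0.1 -1.7 16.2] tip [  0.1  -1.6 -39.5] rot err deg tool [-0.07  0.02 -0.04]
```

Past both jam depths without force: the left gap is the clear one. I'll seat it.

move_arm(rows=[{"tx": 0, "ty": 0, "tz": 0.004, "ax": 0, "ay": 0, "az": 0, "jaw": 255}, {"tx": 0, "ty": 0, "tz": 0.003, "ax": 0, "ay": 0, "az": 0, "jaw": 255}, {"tx": 0, "ty": 0, "tz": 0.001, "ax": 0, "ay": 0, "az": 0, "jaw": 255}])

```text
time: 10.65
tool_pos: [0.5695, 0.2388, 0.1188]
tool_rot: [0.031, 0.959, 0.119, -0.254]
contact_force: [-0.3, 0.2, -1.2]
gripper_width: 0.2
```

```bash
python3 - <<'E'
from plant import manip
from h import *
gc(1)
f=manip.grab_frame("side");crop(f,"pics/c9.png",195,100,325,240,4)
f=manip.grab_frame("wrist");crop(f,"pics/c10.png",125,85,395,285,2.9)
E
```

```text
TCP gap coords [ 0.6 -1.5 11.6] tip [  1.   -1.4 -44.1] rot err deg tool [-0.09 -0.37 -0.03]
```

View pics/c9.png

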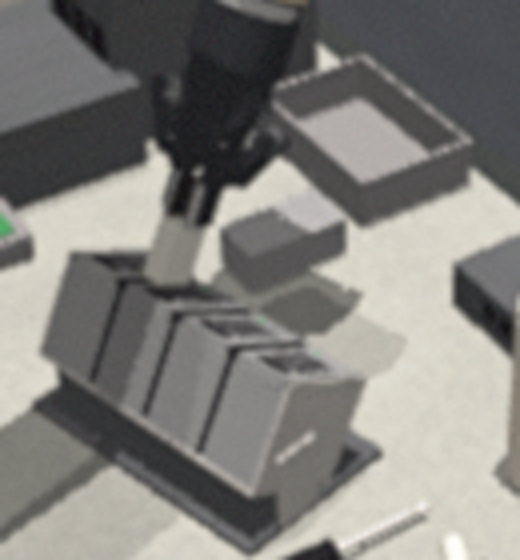

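View pics/c10.png

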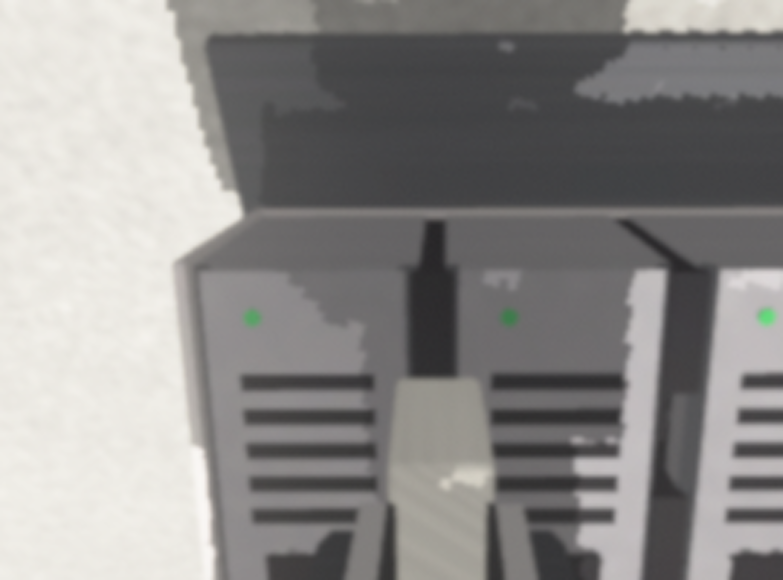

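The handle's underside now meets the face (side crop (172,280)), with the blade hidden in the left gap. One more push until contact force shows.

move_arm(rows=[{"tx": 0, "ty": 0, "tz": 0.004, "ax": 0, "ay": -0.3, "az": 0, "jaw": 255}, {"tx": 0, "ty": 0, "tz": 0.004, "ax": 0, "ay": 0, "az": 0, "jaw": 255}])

```text
time: 10.95
tool_pos: [0.5697, 0.2391, 0.1183]
tool_rot: [0.03, 0.96, 0.119, -0.251]
contact_force: [4.5, 1.1, 10.5]
gripper_width: 0.197
```

```bash
python3 - <<'E'
from h import *
gc(1)
E
```

```text
TCP gap coords [ 1.1 -1.2 11.4] tip [  1.8  -1.1 -44.3] rot err deg tool [-0.14 -0.68 -0.01]
```

Seated: 11 N reaction, no progress. Relax, open and back out along the tool axis.

move_arm(rows=[{"tx": 0, "ty": 0, "tz": 0, "ax": 0, "ay": -0.5, "az": 0, "jaw": 255}, {"tx": 0, "ty": 0, "tz": 0, "ax": 0, "ay": 0, "az": 0, "jaw": 255}, {"tx": 0, "ty": 0, "tz": 0, "ax": 0, "ay": 0, "az": 0, "jaw": 60}, {"tx": 0, "ty": 0, "tz": 0, "ax": 0, "ay": 0, "az": 0, "jaw": 60}, {"tx": 0, "ty": 0, "tz": 0, "ax": 0, "ay": 0, "az": 0, "jaw": 60}, {"tx": 0, "ty": 0, "tz": 0, "ax": 0, "ay": 0, "az": 0, "jaw": 60}, {"tx": 0, "ty": 0, "tz": 0, "ax": 0, "ay": 0, "az": 0, "jaw": 60}])

```text
time: 11.65
tool_pos: [0.5679, 0.2385, 0.1161]
tool_rot: [0.031, 0.958, 0.119, -0.258]
contact_force: [-0.5, -0.3, -0.7]
gripper_width: 0.764
```

```bash
python3 - <<'E'
from plant import manip
from h import *
gc(1)
f=manip.grab_frame("wrist");cv2.imwrite("pics/w11.png",f["color"][:,:,::-1])
E
```

```text
TCP gap coords [ 0.6 -1.4  8.5] tip [  0.4  -1.3 -47.2] rot err deg tool [-0.12  0.17 -0.02]
```

View pics/w11.png

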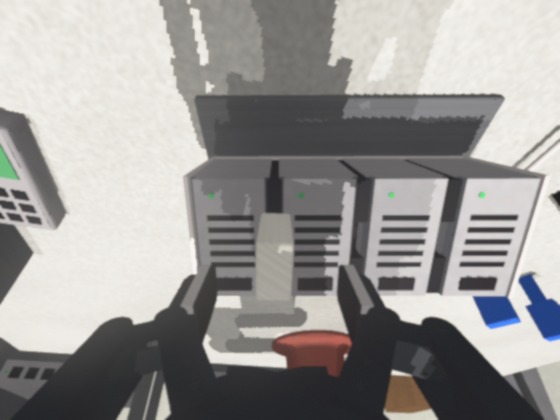

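Jaws are open on both sides of the slab (col 275 between fingers at 200 and 350); the gauge stands upright on the left gap. Backing straight out.

move_arm(rows=[{"tx": 0, "ty": 0, "tz": -0.01, "ax": 0, "ay": 0, "az": 0, "jaw": 60}, {"tx": 0, "ty": 0, "tz": -0.02, "ax": 0, "ay": 0, "az": 0, "jaw": 60}, {"tx": 0, "ty": 0, "tz": -0.03, "ax": 0, "ay": 0, "az": 0, "jaw": 60}, {"tx": 0, "ty": 0, "tz": -0.04, "ax": 0, "ay": 0, "az": 0, "jaw": 60}, {"tx": 0, "ty": 0, "tz": -0.04, "ax": 0, "ay": 0, "az": 0, "jaw": 60}, {"tx": 0, "ty": 0, "tz": -0.03, "ax": 0, "ay": 0, "az": 0, "jaw": 60}, {"tx": 0, "ty": 0, "tz": 0, "ax": 0, "ay": 0, "az": 0, "jaw": 60}, {"tx": 0, "ty": 0, "tz": 0, "ax": 0, "ay": 0, "az": 0, "jaw": 60}])

```text
time: 12.5
tool_pos: [0.654, 0.2598, 0.2708]
tool_rot: [0.031, 0.958, 0.119, -0.258]
contact_force: [-0.7, 0.6, -0.9]
gripper_width: 0.768
```

```bash
python3 - <<'E'
from plant import manip
from h import *
gc(1)
d={}
for n in ["wrist","side","scene"]:
    f=manip.grab_frame(n);d[n]=f;cv2.imwrite(f"pics/{n}12.png",f["color"][:,:,::-1])
crop(d["side"],"pics/c12.png",195,100,325,240,4)
pickle.dump(d,open("w12.pkl","wb"))
s=manip.state();print(s["time"],s["contact_force"])
E
```

```text
TCP gap coords [ 1.000e-01 -1.800e+00  1.868e+02] tip [-1.000e-01 -1.700e+00  1.311e+02] rot err deg tool [-0.12  0.18 -0.02]
12.65 [-0.39537139 -0.82833699 -0.80416831]
```

View pics/c12.png

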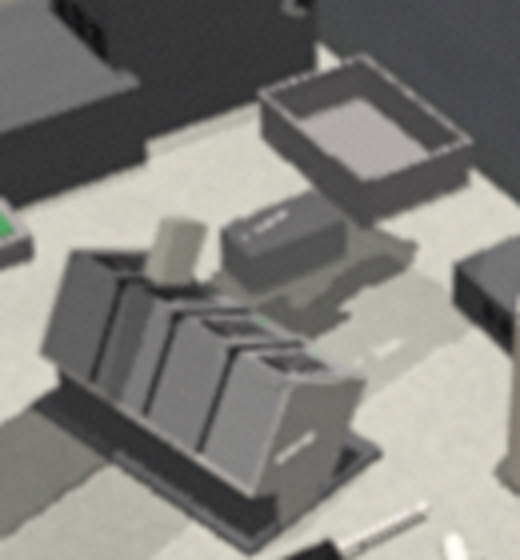

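View pics/wrist12.png

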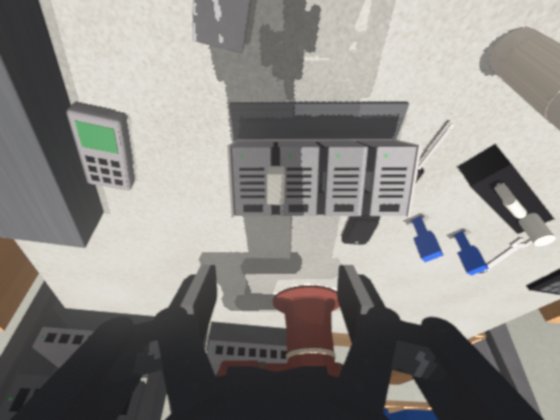

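View pics/side12.png

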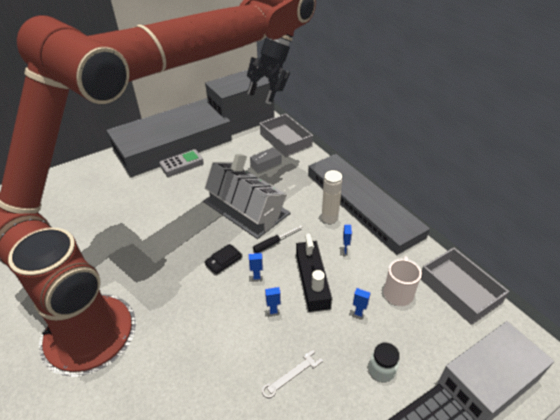

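The gauge stands in the left gap with its handle on the face (side crop (176,250)). The arm is clear, and the round and T gauges and the bystanders look unmoved. One last numeric check before handing in.

```bash
python3 - <<'E'
from h import *
d=pickle.load(open("w12.pkl","rb"))
for h in(.05,.055,.06): 
    X=G+.0585*ROW+h*N_; u=proj(d["side"],X); print(h,"side crop pred",((u-[195,100])*4).round(0),"base",((proj(d["side"],X-.05*N_)-[195,100])*4).round(0), "wrist",proj(d["wrist"],X).round(0))
crop(d["wrist"],"pics/c13.png",225,95,425,225,4)
d0=pickle.load(open("f0.pkl","rb"))["scene"]["color"].astype(int)
print(np.abs(d0-d["scene"]["color"])[225:345,70:320].mean(2).__gt__(40).sum())
E
```

```text
0.05 side crop pred [181. 221.] base [162. 281.] wrist [277. 191.]
0.055 side crop pred [183. 215.] base [164. 275.] wrist [277. 192.]
0.06 side crop pred [185. 209.] base [166. 269.] wrist [277. 193.]
189
```

View pics/c13.png

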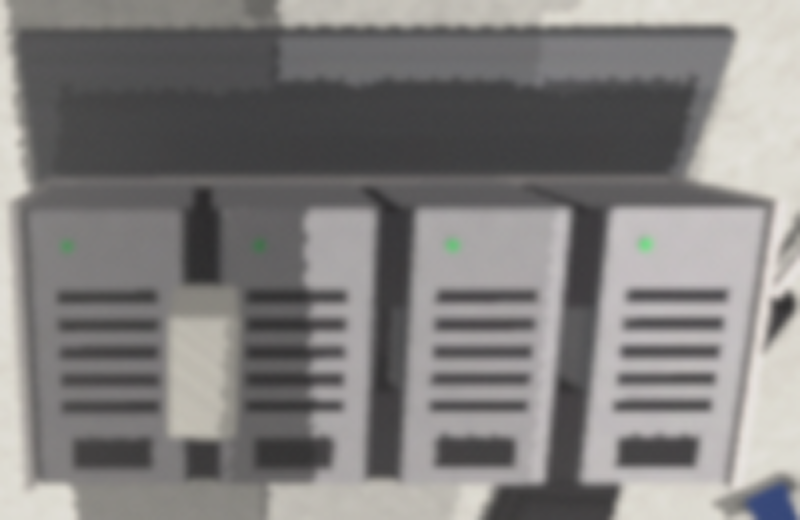

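The side-view top (about (184,222)) matches the fully seated prediction of (181,221), and the handle is straight in line with the left groove. Handing in.

```bash
python3 - <<'E'
from plant import manip
print(manip.job_done())
E
```

```text
the job is handed in; nothing more can be done
None
```

I took the bare-metal slab-handled gauge out of the stand and left it standing in the left gap, fully home with its handle against the sloping face. The job was handed in at about 12.7 s on the robot clock; no verdict is reported.

- **Middle gap:** the blade jammed at about 18.5 mm, at roughly 13 N with no further progress.
- **Left gap:** the blade passed both jam depths with no force. It stopped at about 44 mm by the arm's reading, where a further push met about 11 N: the handle resting on the face.
- **Right gap:** not tried, since the left one took the blade.

**Last checks:** the jaws were open, the arm was about 0.19 m clear, and the contact force was within noise. In the side view the top of the handle was within a pixel of where a fully seated gauge would show. The wrist view showed it in line with the left groove.

The round and T gauges and the bystanders looked unmoved by eye. A rough before-and-after image difference over part of the bench showed 189 changed pixels. I put these down to the moving arm and its shadow and the empty slab place in the stand, but did not look into them further. No check failed. One call was refused early on for missing keys, and nothing moved because of it.

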